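# Free and lift off a push-and-turn cap

### The job

Take the rubber mallet by its handle and knock the steel stop pin beside the bottle all the way down, using the mallet and not the hand, then set the mallet down on the bench top and let go of it. Then press the bottle's safety cap down, twist it counter-clockwise while it is pressed until it is free, and lift it off. Finish while still holding the cap level, about 8 cm straight above where it sat; leave the other things on the bench where they are.

Things in the scene. Friction and masses are not known exactly. Their poses are not given: they have to be found in the camera images.
- holder: Plywood board 190 x 170 x 12 mm fixed to the bench, with a white bottle (72 mm diameter) that cannot turn. Origin on the bottle's axis at bench height, z up. Beside the bottle a square wooden post, 34 mm wide, 104 mm high, carries the stop pin, whose axis is 66 mm from the bottle's axis toward (-0.732, -0.682) of this frame. The locked cap's tab points along -x of this frame.
- cap: Black round push-and-turn cap, 54 mm diameter, 31 mm high, about 60 g. Origin on its axis at its lower edge, z up, x along its tab. On its flat top stands a grip bar 56 mm long (x), 16 mm wide (y), 28 mm high. A tab 12 mm wide (23 to 29 mm above the origin) reaches 72 mm out from the axis along +x and runs against the stop pin after a 0.5 rad turn while the pin is up.
- cap_grip (a point): Centre of the cap's grip bar, on the cap's axis, 14 mm above its flat top; axes as cap; 146 mm above the bench when locked.
- bottle_seat (a point): Fixed point of the holder where cap_grip lies while the cap is locked. A spring pushes the cap up (6 N). Pressed down about 7 mm (9 N; it stops at 8 mm) and kept pressed, the cap turns counter-clockwise seen from above; after 1.15 to 2.1 rad (1.35 is good) its hooks are clear and it lifts straight off. Unpressed, or clockwise, its catch holds it.
- stop_pin (a joint): How far the stop pin has been driven down, in m: 0 standing up (34 mm out of its post), 0.028 fully down (6 mm showing, below the tab's path). A force of about 7 N moves it and it stays where it is left.
- pin_top (a point): Centre of the flat top of the steel stop pin's head (20 mm diameter); 138 mm above the bench when up, 110 mm when fully down.
- mallet: Rubber mallet, 0.35 to 0.55 kg. It starts standing on one striking face with the handle level. Origin at the centre of the lower striking face; z up; the handle runs along -x.
- mallet_head (a point): Centre of the mallet's black cylindrical head (42 mm diameter, 72 mm high): 36 mm above the lower striking face; axes as mallet.
- mallet_grip (a point): Point on the middle of the mallet's wooden handle, 75 mm from the head's centre along the mallet's -x; 36 mm above the bench at the start. The handle is straight, 20 mm wide and 22 mm high with flat sides, and ends 190 mm from the head's centre.
- tack_jar: Bystander: blue plastic jar, 58 mm diameter, 70 mm high; origin under its centre.
- wax_can: Bystander: low round metal can, 68 mm diameter, 50 mm high; origin under its centre.
- tape_measure: Bystander: gray tape measure, 62 x 36 x 60 mm; origin under its centre.
- sanding_block: Bystander: cork block 70 x 50 x 32 mm; origin under its centre.
- speed_square: Bystander: flat orange triangular square, sides about 130 mm, 16 mm high at its fence; origin under its middle.
- screwdriver: Bystander: screwdriver lying on the bench.
- thinner_bottle: Bystander: plain white round bottle with a small plain cap, 60 mm diameter, 100 mm high, not in a holder; origin under its centre.
There are look-alikes about, which are no part of the job. What is shaped like the cap but red is not meant.

How it is judged (in metres and radians):
On the way, in this order (a step that is already met when the one before it is completed fails the run):
1. the stop pin is driven down at least 24 of its 28 mm by the mallet (value of joint stop_pin above 0.024 m and contact force between mallet and stop_pin above 0.5 N), for 0.02 s.
2. the mallet is back on the bench top, released and at rest (contact force between the fingers and mallet below 0.3 N and height (world z) of mallet_head below 0.045 m and linear speed of mallet below 0.05 m/s), for 0.2 s.
3. the cap is pressed down at least 5 mm in its seat (z of cap_grip in the frame of holder below 0.141 m and horizontal distance between cap_grip and holder below 0.008 m), for 0.05 s.
4. the cap is twisted at least 0.95 rad while on the neck (angle between the x axis of cap and the x axis of holder, either way round above 0.95 rad and horizontal distance between cap_grip and holder below 0.01 m and z of cap_grip in the frame of holder below 0.156 m), for 0.05 s.
At the end, for the whole second after the job is handed in: The cap is held by the gripper alone, still and level within 0.3 rad, 50 to 140 mm above its seat and within 40 mm of the bottle's axis; the stop pin is at least 24 mm down; the mallet lies or stands on the bench top, released and at rest (head centre below 45 mm) (all of step 2 and z of cap_grip in the frame of holder between 0.196 and 0.286 m and horizontal distance between cap_grip and holder below 0.04 m and angle between cap's own z axis and vertical below 0.3 rad and linear speed of cap below 0.03 m/s and contact force between the fingers and cap above 1 N and contact force between cap and holder below 0.1 N and value of joint stop_pin above 0.024 m); the arm keeps its last pose, push and grip.
It fails at once if the hand pushes the stop pin (contact force between any of the fingers, the arm and stop_pin above 1 N).
It fails at once if a bystander is moved more than 40 mm (distance of any of tack_jar, wax_can, tape_measure, sanding_block, speed_square, screwdriver, thinner_bottle from where it was at the start of the episode above 0.04 m).
It also fails if it takes over 64 s, if anything falls off the work surface, if the arm or the gripper's body presses on something with over 40 N, if the wrist force passes 120 N, or if a joint passes its speed limit or range.

### The arm

A 6-joint arm with a two-finger parallel gripper is mounted at the origin on the work surface. World frame = base frame: x ahead of the robot, y to its left, z up, the work surface at z = 0. Lengths are in mm, angles in rad, forces in N, time in s.
With the tool pointing down it reaches from about 350 to 975 mm from the base axis. Payload 7.1 kg.
Tool frame: the origin (TCP) lies on the front face of the gripper's body, between the roots of the fingers; the fingertips stand 80 mm ahead of it and the grasp point (between the pads) lies 61 mm ahead of it; z points along the fingers, y is the line along which they close (so a half turn about z gives the same grasp; the last joint's range is limited). The gripper opens to 88 mm and grips with 3 to 60 N. Pads are 20 mm wide; open, the fingers measure 115 mm over their backs; the gripper's body (75 mm by 178 mm) begins 61 mm behind the grasp point.
Start: joints at [-1.227, 0.423, 1.63, -0, 1.089, -0.019], TCP at [221.825, -584.294, 302.675] pointing down, gripper open.
Joint ranges: [-3, 3], [-0.9, 2.11], [0.09, 2.58], [-1.31, 4.45], [0.11, 2.69], [-2.54, 2.54]. Speed limits (rad/s): [2.39, 2.39, 3.01, 3.14, 3.14, 3.14].

### API

Orientations are given as a rotation vector (axis times angle).
In Python, from workcell import readout, vision, close_job gives the robot as it stands.
- The arm moves only by the tool servo_tool, never from a script. Its argument "plan" is a list that holds one entry, the list of rows, each a list of 7 numbers: the gripper command: -1 is fully open, 1 is shut, values between are in proportion, then the shift along the world's x, y, z in units of 40 mm (1.0 is 40 mm), then the turn, a rotation vector about the world's x, y, z in units of 5 degrees (1.0 is 5 degrees). A call has 1 to 5 rows; each row shifts and turns the commanded pose from where the row before left it; what a row does not reach is not made up. A row lasts 1/12 s, in which the tool goes at most 41.7 mm and 7.16 degrees, less where a joint would pass 70% of its speed; a pose out of reach is approached as far as the arm can. A call is refused whole if a number of a shift passes 1 or a number of a turn 1, either way. A call with a gripper value outside its range is refused whole. The fingers move at their own pace and stop on an object; the grip force is fixed at half the most. Time passes only in rows, so rows that do not move let the fingers close. It gives the time, the measured TCP pose, the force, the opening and the grip force at its end, in the units of the state.
- readout.get_obs(): the state, without advancing time (a new reading comes with each control period).
- vision.get_image(name): name is "scene" or "top" or "wrist"; returns the picture (420x560x3 uint8, red, green, blue); there is no depth.
- vision.camera_params(name): a dict with "fx", "fy", "cx", "cy" (pixels), "D" ([k1, k2, p1, p2, k3] as OpenCV has them; the pictures are not rectified), "rvec" (rotation vector, rad) and "tvec" (3), from world to camera coordinates, as OpenCV has them; the wrist camera has in their place "hand_eye" (4x4, takes a point from camera to tool coordinates, whose origin is the TCP and whose axes are the flange's). Camera axes: x right, y down, z forward; pixel columns grow to the right and rows downward; lengths in mm; the calibration is good to about 2 mm. A picture is of the moment at which its call begins: read the wrist's pose just before it. camera_params takes no time and is no camera call.
- close_job(): hands the job in; it is judged then, once.
The state is a dict: "t": time; "qpos": joint angles; "qvel": joint speeds; "joint_torque": joint torques, N m; "ee_pos": TCP position; "orientation": TCP orientation; "ft_force": force on the tool from outside, world axes, zero at the start; "moment": the same for the moment, N m; "width": finger opening in mm; "grasp_force": force on a finger pad.
Only numpy, scipy, OpenCV 4.12 (cv2) and the standard library are available. Lean on these libraries where they do the work, as an engineer would, in place of code of your own. Each camera call takes 0.05 s, during which the arm holds its last target. There are 200 camera calls.

## Working session

There is one attempt and no reset: what is moved stays moved. The work goes in short steps, Python scripts to look and compute and a tool call to move; the robot and the scene stay as the last step left them, time stands still between calls to the robot, and variables do not carry over. Pictures are saved under pics/ and viewed, at most 10 in all, crops included, and the job is handed in when it is done.

Besides the shell and the picture viewer there is one more tool, called after "Call:" by a JSON object that holds its "name" and its "arguments". servo_tool: Moves the arm, as the interface text tells. Its arguments: {"type":"object","properties":{"plan":{"type":"array"}},"required":["plan"]}

```bash
mkdir -p pics; ls; cat > h.py <<'E'
import numpy as np, cv2
from workcell import readout, vision
def cam(n):
    p=vision.camera_params(n); K=np.array([[p['fx'],0,p['cx']],[0,p['fy'],p['cy']],[0,0,1.]]); D=np.array(p['D'],float)
    if 'rvec' in p:
        R=cv2.Rodrigues(np.array(p['rvec'],float))[0]; t=np.array(p['tvec'],float).ravel()
    else:
        o=readout.get_obs(); T=np.eye(4); T[:3,:3]=cv2.Rodrigues(np.array(o['orientation'],float))[0]; T[:3,3]=o['ee_pos']
        C=np.linalg.inv(T@np.array(p['hand_eye'])); R=C[:3,:3]; t=C[:3,3]
    return K,D,R,t
def ray(c,uv):
    K,D,R,t=c; q=cv2.undistortPoints(np.array([[uv]],float),K,D)[0,0]
    return -R.T@t, R.T@np.array([q[0],q[1],1.])
def plane(c,uv,z):
    o,d=ray(c,uv); return o+d*(z-o[2])/d[2]
def proj(c,P):
    K,D,R,t=c; return cv2.projectPoints(np.array(P,float).reshape(-1,3),cv2.Rodrigues(R)[0],t,K,D)[0].reshape(-1,2)
def get(n,name):
    c=cam(n); im=cv2.cvtColor(vision.get_image(n),cv2.COLOR_RGB2BGR); cv2.imwrite('pics/'+name,im); return c,im
E
python3 - <<'E'
from h import *
for n in ['scene','top']:
    c,im=get(n,n+'0.png'); print(n,-c[2].T@c[3],c[2][2])
print(readout.get_obs())
E
```

```text
pics
scene [1603.39990247 -275.94706727 1018.03729627] [-0.73727585  0.18922041 -0.6485522 ]
top [ 460.68257762    3.60080068 1169.06703614] [ 0.10189633  0.0059748  -0.99477708]
{'t': 0.1, 'qpos': array([-1.22701682e+00,  4.23764937e-01,  1.63059065e+00,  3.91508100e-05,
        1.08855128e+00, -1.89908662e-02]), 'qvel': array([ 9.06888981e-04, -1.20086741e-03, -2.85006949e-03, -2.53754340e-06,
       -4.53671924e-04,  2.87999867e-04]), 'joint_torque': array([-3.57776810e-05, -5.45610166e+01, -2.74324107e+01,  6.44758763e-02,
        1.87130476e-02, -2.44123066e-05]), 'ee_pos': array([ 221.70232615, -583.95864476,  301.98802684]), 'orientation': array([-3.08877805e+00, -5.66455797e-01,  2.79903205e-04]), 'ft_force': array([0.13387682, 0.76085704, 0.23790835]), 'moment': array([ 0.02988402, -0.00682685, -0.03688288]), 'grasp_force': 0.0, 'width': 87.83398378620616}
```

View pics/scene0.png

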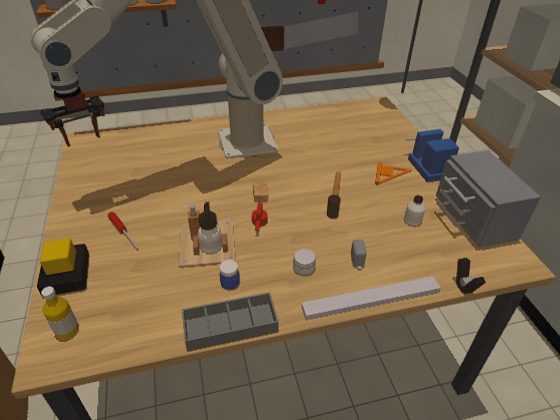

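View pics/top0.png

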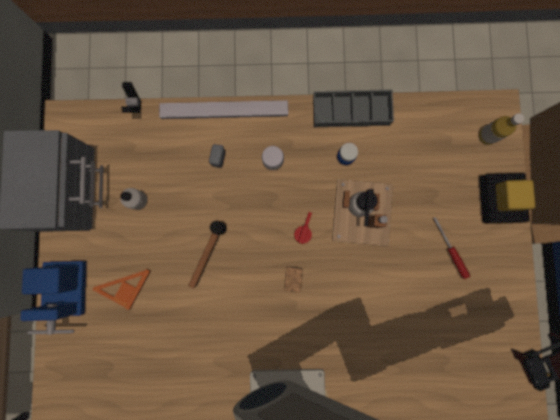

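The scene view shows the mallet at (334,205), with its handle up to (338,175). The black-capped bottle is at (208,228) on the plywood board and the red look-alike at (260,216). In the top view the mallet head is at (218,228), handle end (194,283), cap (367,201), pin about (383,219), red look-alike (304,233). 

Candidates for the cap:
- black cap on the holder, top (367,201): chosen
- red cap, top (304,233)
- thinner bottle's cap, top (127,197)
- black object at top (131,97)

Candidates for the mallet: only the one at (218,228). I'll check the choice in a close crop.

```bash
python3 - <<'E'
from h import *
a=cv2.imread('pics/top0.png')[165:260,315:410]; b=cv2.imread('pics/scene0.png')[190:275,165:250]; m=cv2.imread('pics/top0.png')[210:295,180:240]
f=lambda x,s:cv2.resize(x,s,interpolation=cv2.INTER_CUBIC)
cv2.imwrite('pics/crop1.png',np.clip(np.hstack([f(a,(300,300)),f(b,(300,300)),f(m,(200,300))])*1.5,0,255).astype(np.uint8))
c=cam('top')
for uv,z in [((218,228),72),((194,284),36),((367,201),160),((362,212),12),((383,219),138),((380,221),104)]: print(uv,plane(c,uv,z))
E
```

```text
(218, 228) [527.1775494  188.68315946  72.        ]
(194, 284) [366.47566192 265.69594936  36.        ]
(367, 201) [ 585.6065409  -223.49743567  160.        ]
(362, 212) [ 570.5327518  -240.17682026   12.        ]
(383, 219) [ 538.37244135 -269.45028442  138.        ]
(380, 221) [ 535.50796404 -269.84225295  104.        ]
```

View pics/crop1.png

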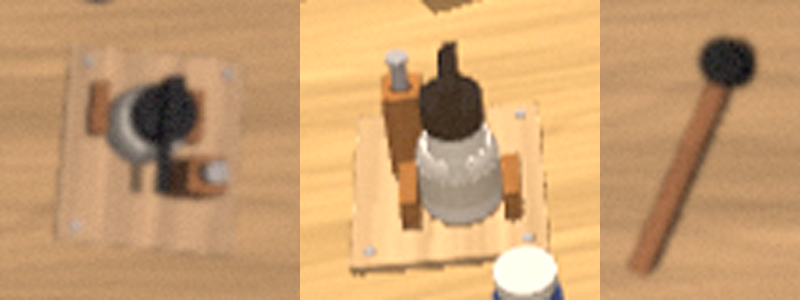

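Crop check: the black cap with grip bar sits on the white bottle on the board. Its tab points toward −x, and the steel pin is on its post at top (383,219) and scene (193,206). The mallet is the only one. Next I'll get a close wrist view of the holder on the way over.

```bash
python3 - <<'E'
from h import *
p=vision.camera_params('wrist');print(p)
a=ray(cam('top'),(383.1,219.5));b=ray(cam('scene'),(192.8,205.6))
A=np.stack([a[1],-b[1]],1);s=np.linalg.lstsq(A,b[0]-a[0],rcond=None)[0];print('pin',a[0]+s[0]*a[1],b[0]+s[1]*b[1])
E
```

```text
{'fx': 359.53878172632557, 'fy': 359.53878172632557, 'cx': 277.0996493342533, 'cy': 209.79347060228784, 'D': array([0.02357375, 0.        , 0.        , 0.        , 0.        ]), 'hand_eye': array([[-7.80083067e-04, -9.61736541e-01, -2.73974847e-01,
         7.46667438e+01],
       [ 9.99999695e-01, -7.59392726e-04, -1.81575412e-04,
         6.90188540e-01],
       [-3.34267973e-05, -2.73974906e-01,  9.61736840e-01,
        -8.16835131e+01],
       [ 0.00000000e+00,  0.00000000e+00,  0.00000000e+00,
         1.00000000e+00]])}
pin [ 536.91825581 -269.32075965  139.26053065] [ 537.43279769 -266.91671788  138.66149736]
```

Call:
{"name": "servo_tool", "arguments": {"plan": [[[-1,0.62,0.72,0.25,0,0,-0.8],[-1,0.62,0.72,0.25,0,0,-0.8],[-1,0.62,0.72,0.25,0,0,-0.8],[-1,0.62,0.72,0.25,0,0,-0.8],[-1,0.62,0.72,0.25,0,0,-0.8]]]}}

```text
t: 0.52
ee_pos: [346.4, -438.7, 352.7]
orientation: [-3.141, -0.015, 0.001]
ft_force: [1.1, -0.7, -0.1]
width: 87.6
grasp_force: 0.0
```

Call:
{"name": "servo_tool", "arguments": {"plan": [[[-1,0.62,0.72,0.25,0,0,-0.8],[-1,0.62,0.72,0.25,0,0,-0.8],[-1,0.62,0.72,0.25,0,0,-0.8],[-1,0.62,0.72,0.25,0,0,-0.8],[-1,0.62,0.72,0.25,0,0,-0.8]]]}}

```text
t: 0.93
ee_pos: [470.6, -294.5, 403.0]
orientation: [-3.096, 0.53, 0.001]
ft_force: [0.5, -0.9, 0.7]
width: 88.2
grasp_force: 0.0
```

Call:
{"name": "servo_tool", "arguments": {"plan": [[[-1,0.62,0.72,0,0,0,-0.7],[-1,0.5,0.72,0,0,0,-0.5],[-1,0,0,0,0,0,0],[-1,0,0,0,0,0,0]]]}}

```text
t: 1.27
ee_pos: [515.2, -237.2, 402.2]
orientation: [-3.067, 0.68, 0.001]
ft_force: [-0.8, 0.1, -0.7]
width: 87.7
grasp_force: 0.0
```

```bash
python3 - <<'E'
from h import *
c,im=get('wrist','w1.png');o=readout.get_obs();print(o['t'],o['ee_pos'],o['orientation'],o['qpos'])
cv2.imwrite('pics/w1b.png',np.clip(im*1.4,0,255).astype(np.uint8))
E
```

```text
1.3167 [ 514.52779081 -238.26451215  402.20017709] [ 3.06651500e+00 -6.82056325e-01 -1.77063892e-03] [-4.54499411e-01  2.36953654e-01  1.65802825e+00 -4.22172579e-04
  1.24767397e+00  1.55414728e+00]
```

View pics/w1b.png

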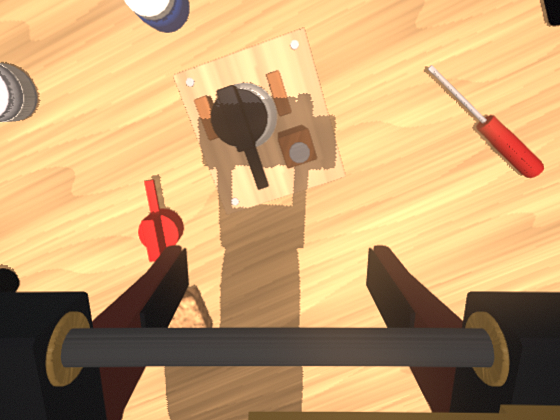

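The wrist view shows the black cap disc at about (239,116), tab tip (264,186), pin head (300,153), and board corners near (178,73), (303,30), (344,176), (233,208).

```bash
python3 - <<'E'
from h import *
c=cam('wrist'); im=cv2.imread('pics/w1.png')
m=(im.max(2)<60).astype(np.uint8); m[230:]=0; m[:,:200]=0; m[:,290:]=0
d=cv2.morphologyEx(m,cv2.MORPH_OPEN,cv2.getStructuringElement(2,(31,31)))
cs,_=cv2.findContours(d,0,1);k=max(cs,key=cv2.contourArea);e=cv2.minEnclosingCircle(k);print('disc',e)
C=plane(c,e[0],132);print('cap',C, 'R', np.linalg.norm(plane(c,(e[0][0]+e[1],e[0][1]),132)-C))
t=plane(c,(264,186),127);print('tab end',t,np.linalg.norm(t[:2]-C[:2]),np.degrees(np.arctan2(*(C-t)[1::-1])))
g=cv2.HoughCircles(cv2.cvtColor(im,6)[130:180,275:325],cv2.HOUGH_GRADIENT,1,20,param1=80,param2=8,minRadius=7,maxRadius=15);print(g)
P=plane(c,(300,153),138);print('pin',P,np.linalg.norm(P[:2]-C[:2]))
v=P-C;print('holder yaw from pin',np.degrees(np.arctan2(v[1],v[0])-np.arctan2(-.682,-.732)))
q=[plane(c,u,12)[:2] for u in [(178,73),(303,30),(344,176),(233,208)]]
print('board',q,np.mean(q,0),np.linalg.norm(q[0]-q[1]),np.linalg.norm(q[1]-q[2]),[np.degrees(np.arctan2(*(b-a)[::-1])) for a,b in[(q[0],q[1]),(q[2],q[1]),(q[3],q[0])]])
c=cam('top');im=cv2.imread('pics/top0.png')
m=(im.max(2)<45).astype(np.uint8);m2=np.zeros_like(m);m2[215:242,205:232]=m[215:242,205:232]
cs,_=cv2.findContours(m2,0,1);k=max(cs,key=cv2.contourArea);e=cv2.minEnclosingCircle(k);print(e);H=plane(c,e[0],66);print('head',H)
h=cv2.cvtColor(im,cv2.COLOR_BGR2HSV);sub=h[236:295,185:225];print(sub[24,20],sub[24,3])
E
```

```text
disc ((241.19760131835938, 121.39820098876953), 25.614469528198242)
cap [ 584.8221347 -234.4680976  132.       ] R 24.314201385966243
tab end [ 518.35730312 -226.29333719  127.        ] 66.96566691039588 -7.011808644952903
[[[23.5 22.5  9.6]]]
pin [ 534.73102632 -272.81206284  138.        ] 63.08231771643302
holder yaw from pin -5.541331332912101
board [array([ 669.59629109, -177.85994139]), array([ 648.2912699 , -335.94002638]), array([ 464.75463887, -314.01059113]), array([ 488.04714832, -160.45619669])] [ 567.67233705 -247.0666889 ] 159.50930129146775 184.84208141273 [np.float64(-97.67570746341532), np.float64(-6.813548041463719), np.float64(-5.475780987787472)]
((218.0, 227.5), 7.43313455581665)
head [528.99174323 189.69035176  66.        ]
[ 11 134  95] [ 15 114 130]
```

Call:
{"name": "servo_tool", "arguments": {"plan": [[[-1,-0.1,0.98,-0.2,0,0,0],[-1,-0.1,0.98,-0.2,0,0,0],[-1,-0.1,0.98,-0.2,0,0,0],[-1,-0.1,0.98,-0.2,0,0,0],[-1,-0.1,0.98,-0.2,0,0,0]]]}}

```text
t: 1.73
ee_pos: [493.5, -42.8, 362.2]
orientation: [3.065, -0.689, -0.0]
ft_force: [1.1, 1.1, 0.1]
width: 87.7
grasp_force: 0.0
```

Call:
{"name": "servo_tool", "arguments": {"plan": [[[-1,-0.1,0.98,-0.2,0,0,0],[-1,-0.1,0.98,-0.2,0,0,0],[-1,-0.1,0.98,-0.2,0,0,0],[-1,-0.1,0.98,-0.2,0,0,0],[-1,-0.1,0.98,-0.2,0,0,0]]]}}

```text
t: 2.15
ee_pos: [474.2, 153.4, 322.3]
orientation: [3.065, -0.688, 0.0]
ft_force: [1.1, -0.7, -0.3]
width: 88.0
grasp_force: 0.0
```

Call:
{"name": "servo_tool", "arguments": {"plan": [[[-1,0,0.9,0,0,0,0],[-1,0,0,0,0,0,0],[-1,0,0,0,0,0,0]]]}}

```text
t: 2.4
ee_pos: [474.6, 189.4, 322.3]
orientation: [3.066, -0.682, -0.001]
ft_force: [-0.3, -1.1, 0.7]
width: 87.9
grasp_force: 0.0
```

```bash
python3 - <<'E'
from h import *
c,im=get('wrist','w2.png');o=readout.get_obs();print(o['t'],o['ee_pos'],o['orientation'],o['qpos'])
E
```

```text
2.45 [474.63201922 188.41871698 322.40329801] [ 3.06511436e+00 -6.84832894e-01 -6.82087478e-04] [ 3.54829099e-01  2.30614578e-01  1.86110336e+00 -6.02756702e-04
  1.05073097e+00  2.36556088e+00]
```

View pics/w2.png

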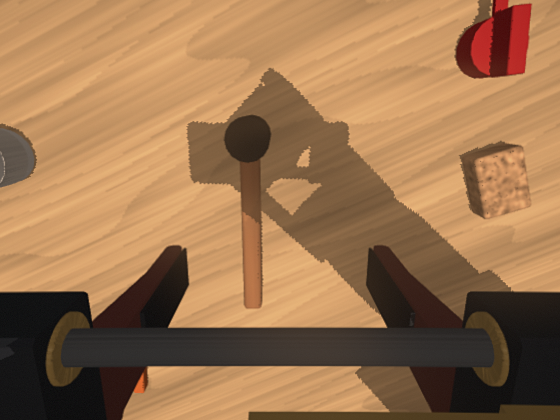

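The wrist view shows the mallet head's top centred near (248,137), with the handle from (251,165) to (253,306). It is nearly lined up with the tool.

```bash
python3 - <<'E'
from h import *
c=cam('wrist')
H=plane(c,(247.5,137.5),72);A=plane(c,(251,165),47);B=plane(c,(253.5,300),47);E=plane(c,(253.5,308),40)
print(H,A,B);d=(A-B)[:2];d/=np.linalg.norm(d);print('yaw',np.degrees(np.arctan2(d[1],d[0])),'len',np.linalg.norm((H-E)[:2]),'offline',np.cross(d,(H-A)[:2]), np.linalg.norm(plane(c,(242,240),47)-plane(c,(261.5,240),47)))
o=readout.get_obs();R=cv2.Rodrigues(o['orientation'])[0];print('toolx',np.degrees(np.arctan2(R[1,0],R[0,0])))
G=A[:2]+d*(np.dot(H[:2]-A[:2],d)-42);print('G',G,'move',G-o['ee_pos'][:2], 'dz to TCP z 97:',97-o['ee_pos'][2])
E
```

```text
[529.8574412  191.04452229  72.        ] [503.34017773 202.57836481  47.        ] [367.22630625 266.93393469  47.        ]
yaw -25.305104834360257 len 193.67672557605624 offline 0.9073904389145664 20.616231335906324
toolx -25.189276460466367
G [491.49971993 208.17661428] move [16.86770071 19.75789731] dz to TCP z 97: -225.4032980086094<stdin>:4: DeprecationWarning: Arrays of 2-dimensional vectors are deprecated. Use arrays of 3-dimensional vectors instead. (deprecated in NumPy 2.0)
```

Call:
{"name": "servo_tool", "arguments": {"plan": [[[-1,0.22,0.25,-0.9,0,0,0],[-1,0.2,0.25,-0.9,0,0,0],[-1,0,0,-0.98,0,0,0],[-1,0,0,-0.98,0,0,0],[-1,0,0,-0.9,0,0,0]]]}}

```text
t: 2.87
ee_pos: [491.7, 206.9, 134.7]
orientation: [3.065, -0.689, 0.0]
ft_force: [0.2, 0.3, 0.0]
width: 87.6
grasp_force: 0.0
```

Call:
{"name": "servo_tool", "arguments": {"plan": [[[-1,0,0,-0.75,0,0,0],[-1,0,0,-0.23,0,0,0],[-1,0,0,0,0,0,0],[1,0,0,0,0,0,0],[1,0,0,0,0,0,0]]]}}

```text
t: 3.28
ee_pos: [492.8, 209.0, 98.9]
orientation: [-3.064, 0.687, -0.004]
ft_force: [-0.6, -0.1, 0.6]
width: 77.9
grasp_force: 0.0
```

Call:
{"name": "servo_tool", "arguments": {"plan": [[[1,0,0,0,0,0,0],[1,0,0,0,0,0,0],[1,0,0,0,0,0,0],[1,0,0,0,0,0,0],[1,0,0,0,0,0,0]]]}}

```text
t: 3.7
ee_pos: [491.6, 209.5, 97.5]
orientation: [-3.066, 0.685, -0.001]
ft_force: [-0.5, 0.2, -0.2]
width: 44.6
grasp_force: 0.0
```

Call:
{"name": "servo_tool", "arguments": {"plan": [[[1,0,0,0,0,0,0],[1,0,0,0,0,0,0],[1,0,0,0,0,0,0],[1,0,0,0,0,0,0],[1,0,0,0,0,0,0]]]}}

```text
t: 4.12
ee_pos: [491.5, 209.5, 97.0]
orientation: [-3.066, 0.686, 0.0]
ft_force: [0.0, 0.9, 0.0]
width: 19.6
grasp_force: 29.9
```

Call:
{"name": "servo_tool", "arguments": {"plan": [[[1,0,0,0,0,0,0],[1,0,0,0,0,0,0],[1,0,0,0,0,0,0],[1,0,0,0,0,0,0]]]}}

```text
t: 4.45
ee_pos: [491.4, 209.4, 97.0]
orientation: [-3.066, 0.686, -0.0]
ft_force: [0.7, 1.4, -2.3]
width: 19.9
grasp_force: 29.9
```

Call:
{"name": "servo_tool", "arguments": {"plan": [[[1,0,0,0.3,0,0,0],[1,0,0,0.7,0,0,0],[1,0,0,0.9,0,0,0],[1,0,0,0.9,0,0,0],[1,0,0,0.9,0,0,0]]]}}

```text
t: 4.87
ee_pos: [490.3, 208.6, 246.6]
orientation: [3.064, -0.686, -0.003]
ft_force: [0.5, -0.2, -4.2]
width: 20.1
grasp_force: 30.0
```

Call:
{"name": "servo_tool", "arguments": {"plan": [[[1,0,0,0.6,0,0,0],[1,0,-0.3,0,0,0,0.5],[1,0,-0.5,0,0,0,0.7],[1,0.1,-0.7,0,0,0,0.7],[1,0,-0.7,0,0,0,0.7]]]}}

```text
t: 5.28
ee_pos: [494.9, 120.4, 269.6]
orientation: [3.124, -0.327, -0.0]
ft_force: [0.3, -0.7, -5.1]
width: 19.8
grasp_force: 30.0
```

Call:
{"name": "servo_tool", "arguments": {"plan": [[[1,0,-0.7,0,0,0,0.7],[1,0,-0.7,0,0,0,0.7],[1,0,-0.7,0,0,0,0.7],[1,0,-0.7,0,0,0,0.7],[1,0,-0.7,0,0,0,0.7]]]}}

```text
t: 5.7
ee_pos: [494.2, -20.2, 269.3]
orientation: [3.138, 0.15, -0.003]
ft_force: [0.7, -0.3, -4.6]
width: 20.0
grasp_force: 30.0
```

Call:
{"name": "servo_tool", "arguments": {"plan": [[[1,0,-0.7,0,0,0,0.7],[1,0,-0.7,0,0,0,0.7],[1,0,-0.7,0,0,0,0.7],[1,0,-0.7,0,0,0,0.7],[1,0,-0.6,0,0,0,0.1]]]}}

```text
t: 6.12
ee_pos: [494.2, -156.3, 269.3]
orientation: [-3.094, -0.544, 0.003]
ft_force: [0.6, -0.8, -5.4]
width: 19.6
grasp_force: 30.0
```

```bash
python3 - <<'E'
from h import *
c,im=get('wrist','w3.png');o=readout.get_obs();print(o['t'],o['ee_pos'],o['orientation'],o['qpos'],o['ft_force'],o['moment'])
E
```

```text
6.1667 [ 494.71859329 -159.44379011  269.49513344] [ 3.09263186e+00  5.39584284e-01 -1.36860713e-03] [-0.33362377  0.31405336  1.88825053 -0.00295336  0.93896615  0.89344572] [ 1.83445529 -4.52404539 -4.8526936 ] [-0.48229184  0.04657808 -0.15896873]
```

View pics/w3.png

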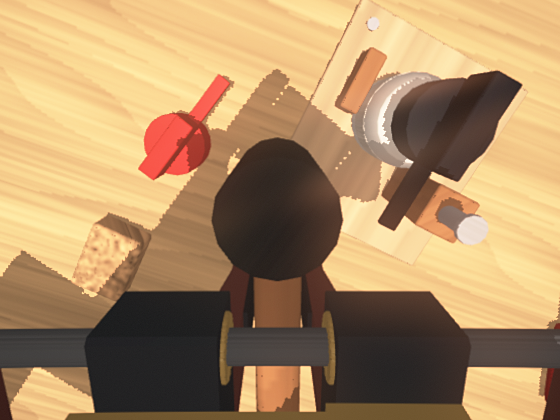

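The view shows the mallet head held at (277,208) and the pin head at (471,229). I'll check whether the mallet is level and recompute the pin position.

```bash
python3 - <<'E'
from h import *
c=cam('wrist');o=readout.get_obs();R=cv2.Rodrigues(o['orientation'])[0];T=o['ee_pos']
f=lambda *p:T+R@np.array(p,float)
a=np.arange(0,2*np.pi,.3)
for z in (25,97):
  r=proj(c,[f(42+21*np.cos(x),21*np.sin(x),z) for x in a]);print(z,r.min(0),r.max(0))
P=plane(c,(471.5,229),138);print(P)
for z,uv in((160,(495,78)),(160,(456,125))):print(plane(c,uv,z))
E
```

```text
25 [207.12876532 148.59801146] [342.73710272 277.90709402]
97 [234.00862612 132.22876792] [317.52632467 214.54957655]
[ 537.12385954 -273.75518849  138.        ]
[ 614.31846753 -232.19704974  160.        ]
[ 587.74716178 -224.85455053  160.        ]
```

Call:
{"name": "servo_tool", "arguments": {"plan": [[[1,0.05,-0.7,0,0,0,0],[1,0.05,-0.7,0,0,0,0],[1,0.05,-0.7,0,0,0,0],[1,0,-0.7,0,0,0,0],[1,0,-0.35,0,0,0,0]]]}}

```text
t: 6.58
ee_pos: [500.7, -283.1, 269.3]
orientation: [3.095, 0.537, -0.001]
ft_force: [-0.1, 0.3, -4.8]
width: 19.6
grasp_force: 30.0
```

Call:
{"name": "servo_tool", "arguments": {"plan": [[[1,0,0,0,0,0,0],[1,0,0,0,0,0,0],[1,0,0,-0.4,0,0,0],[1,0,0,-0.3,0,0,0],[1,0,0,0,0,0,0]]]}}

```text
t: 7.0
ee_pos: [499.8, -278.6, 238.5]
orientation: [-3.091, -0.541, 0.007]
ft_force: [-0.6, 0.0, -5.0]
width: 19.7
grasp_force: 30.0
```

```bash
python3 - <<'E'
from h import *
c,im=get('scene','s2.png');o=readout.get_obs();print(o['t'],o['ee_pos'],o['orientation'],o['ft_force'],o['moment'])
x,y=proj(c,[536,-273,138])[0].astype(int);print(x,y)
cv2.imwrite('pics/s2b.png',cv2.resize(im[y-50:y+60,x-60:x+80],None,fx=5,fy=5,interpolation=2))
E
```

```text
7.05 [ 500.35084538 -278.9931587   239.52023129] [-3.09164565 -0.54092932  0.00525103] [ 0.87361993  1.07637976 -4.80830459] [-0.04656554  0.14969642  0.02506251]
190 205
```

View pics/s2b.png

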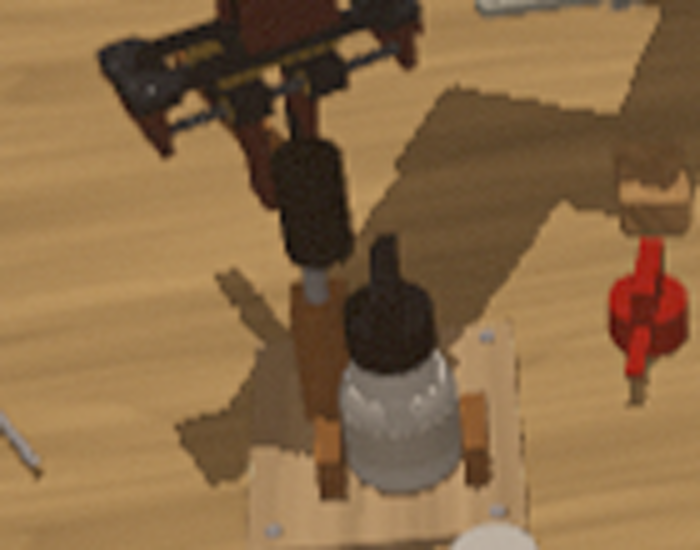

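The mallet head sits right over the pin at (315,285) in the crop. I'll shift slightly in −y and press down.

Call:
{"name": "servo_tool", "arguments": {"plan": [[[1,0,-0.12,0,0,0,0],[1,0,0,-0.2,0,0,0],[1,0,0,-0.2,0,0,0],[1,0,0,-0.2,0,0,0],[1,0,0,0,0,0,0]]]}}

```text
t: 7.47
ee_pos: [501.8, -285.7, 216.3]
orientation: [3.095, 0.539, 0.001]
ft_force: [0.5, -0.9, -4.3]
width: 19.8
grasp_force: 30.0
```

Call:
{"name": "servo_tool", "arguments": {"plan": [[[1,0,0,-0.1,0,0,0],[1,0,0,-0.1,0,0,0],[1,0,0,0,0,0,0]]]}}

```text
t: 7.72
ee_pos: [501.6, -285.6, 208.6]
orientation: [3.095, 0.539, 0.001]
ft_force: [0.7, -0.3, -2.3]
width: 19.6
grasp_force: 30.0
```

Call:
{"name": "servo_tool", "arguments": {"plan": [[[1,0,0,-0.1,0,0,0],[1,0,0,0,0,0,0]]]}}

```text
t: 7.88
ee_pos: [501.1, -285.7, 205.4]
orientation: [3.095, 0.54, -0.001]
ft_force: [-2.5, -2.3, 5.4]
width: 19.8
grasp_force: 30.0
```

Call:
{"name": "servo_tool", "arguments": {"plan": [[[1,0,0,-0.1,0,0,0],[1,0,0,0,0,0,0]]]}}

```text
t: 8.05
ee_pos: [500.6, -285.9, 202.0]
orientation: [3.094, 0.54, -0.002]
ft_force: [-6.9, -3.3, 12.0]
width: 19.8
grasp_force: 30.0
```

Call:
{"name": "servo_tool", "arguments": {"plan": [[[1,0,0,0.3,0,0,0],[1,0,0,0.6,0,0,0],[1,-0.3,-0.2,0.8,0,0,0],[1,-0.5,0,0,0,0,0],[1,-0.5,0,0,0,0,0]]]}}

```text
t: 8.47
ee_pos: [449.6, -293.7, 270.7]
orientation: [3.093, 0.541, 0.003]
ft_force: [-0.5, 0.2, -5.8]
width: 19.4
grasp_force: 30.0
```

Call:
{"name": "servo_tool", "arguments": {"plan": [[[1,-0.5,0,0,0,0,0],[1,-0.3,0,0,0,0,0],[1,0,0,0,0,0,0]]]}}

```text
t: 8.72
ee_pos: [414.8, -292.6, 268.5]
orientation: [-3.093, -0.538, 0.004]
ft_force: [0.0, 0.6, -5.2]
width: 20.0
grasp_force: 30.0
```

```bash
python3 - <<'E'
from h import *
c,im=get('scene','s3.png');o=readout.get_obs();print(o['t'],o['ee_pos'],o['orientation'],o['ft_force'],o['moment'])
c2,im2=get('wrist','w4.png')
x,y=190,205;print(proj(c,[[536,-273,138],[536,-273,110],[536,-273,104]]),proj(c2,[536,-273,110]))
cv2.imwrite('pics/s3b.png',np.hstack([cv2.resize(im[y-50:y+40,x-50:x+50],(400,420),interpolation=2),cv2.resize(im2[:300,150:],(400,420))]))
E
```

```text
8.7667 [ 416.4061848  -293.12939715  268.86107609] [-3.09402082e+00 -5.37891938e-01  1.25552606e-03] [ 0.81412517  0.09234096 -4.94971193] [-0.09419081  0.0269618   0.0248224 ]
[[190.75685097 205.77269955]
 [191.83127626 212.72394679]
 [192.05776992 214.18969398]] [[311.58879762  29.80151636]]
```

View pics/s3b.png

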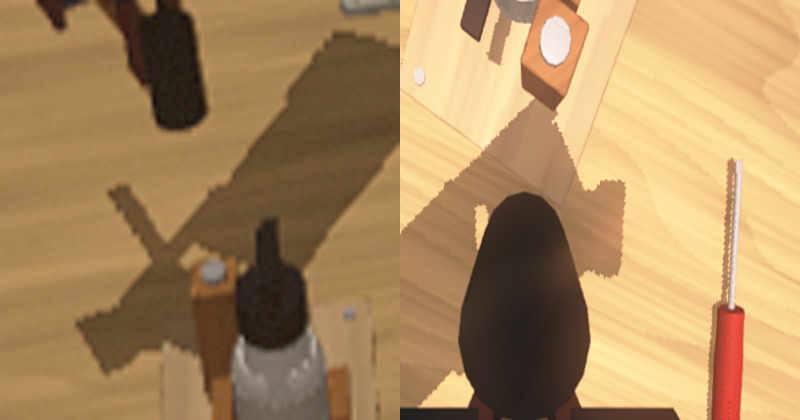

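The pin is down: it sits flush at scene (193,213), which matches the 110 mm height. The mallet is tilted slightly head-up in the grip. I'll set it down in the free area in front.

Call:
{"name": "servo_tool", "arguments": {"plan": [[[1,-0.5,0,-0.5,0,0,0],[1,-0.5,0,-0.8,0,0,0],[1,-0.1,0,-0.8,0,0,0],[1,0,0,-0.8,0,0,0],[1,0,0,-0.6,0,0,0]]]}}

```text
t: 9.23
ee_pos: [373.8, -293.4, 127.0]
orientation: [-3.094, -0.539, 0.0]
ft_force: [-0.6, 0.2, -5.5]
width: 19.6
grasp_force: 30.0
```

Call:
{"name": "servo_tool", "arguments": {"plan": [[[1,0,0,-0.3,0,0,0],[1,0,0,-0.15,0,0,0],[1,0,0,-0.1,0,0,0],[1,0,0,0,0,0,0]]]}}

```text
t: 9.57
ee_pos: [374.2, -293.7, 106.7]
orientation: [-3.095, -0.54, -0.0]
ft_force: [0.0, 0.5, -4.7]
width: 20.0
grasp_force: 30.0
```

Call:
{"name": "servo_tool", "arguments": {"plan": [[[1,0,0,-0.1,0,0,0],[1,0,0,-0.05,0,0,0],[1,0,0,0,0,0,0]]]}}

```text
t: 9.82
ee_pos: [373.8, -293.7, 101.4]
orientation: [3.094, 0.54, 0.001]
ft_force: [-0.2, 0.4, -4.4]
width: 19.7
grasp_force: 30.0
```

Call:
{"name": "servo_tool", "arguments": {"plan": [[[1,0,0,-0.07,0,0,0],[1,0,0,0,0,0,0]]]}}

```text
t: 9.98
ee_pos: [373.5, -293.6, 98.4]
orientation: [3.095, 0.54, 0.0]
ft_force: [-0.7, 0.4, -5.5]
width: 19.7
grasp_force: 30.0
```

Call:
{"name": "servo_tool", "arguments": {"plan": [[[1,0,0,-0.07,0,0,0],[1,0,0,0,0,0,0]]]}}

```text
t: 10.15
ee_pos: [373.4, -293.5, 95.3]
orientation: [-3.095, -0.54, 0.0]
ft_force: [0.2, 1.3, -5.3]
width: 19.8
grasp_force: 30.0
```

Call:
{"name": "servo_tool", "arguments": {"plan": [[[1,0,0,-0.05,0,0,0],[1,0,0,0,0,0,0]]]}}

```text
t: 10.32
ee_pos: [373.5, -293.6, 93.4]
orientation: [3.095, 0.54, 0.0]
ft_force: [-0.3, -0.3, -3.6]
width: 19.8
grasp_force: 30.0
```

Call:
{"name": "servo_tool", "arguments": {"plan": [[[1,0,0,-0.06,0,0,0],[1,0,0,0,0,0,0]]]}}

```text
t: 10.48
ee_pos: [373.3, -293.8, 91.9]
orientation: [3.095, 0.54, -0.0]
ft_force: [-4.7, 0.2, 12.5]
width: 20.2
grasp_force: 30.0
```

Call:
{"name": "servo_tool", "arguments": {"plan": [[[-1,0,0,0,0,0,0],[-1,0,0,0,0,0,0],[-1,0,0,0,0,0,0],[-1,0,0,0,0,0,0],[-1,0,0,0,0,0,0]]]}}

```text
t: 10.9
ee_pos: [373.5, -293.5, 91.1]
orientation: [3.095, 0.54, 0.0]
ft_force: [-0.6, 0.2, 1.1]
width: 50.0
grasp_force: 0.0
```

Call:
{"name": "servo_tool", "arguments": {"plan": [[[-1,0,0,0,0,0,0],[-1,0,0,0,0,0,0],[-1,0,0,0,0,0,0],[-1,0,0,0,0,0,0],[-1,0,0,0,0,0,0]]]}}

```text
t: 11.32
ee_pos: [373.4, -293.5, 91.0]
orientation: [-3.095, -0.54, 0.0]
ft_force: [0.6, 0.4, 0.8]
width: 82.6
grasp_force: 0.0
```

Call:
{"name": "servo_tool", "arguments": {"plan": [[[-1,0,0,0.5,0,0,0],[-1,0,0,1,0,0,0],[-1,0,0,1,0,0,0],[-1,0,0,1,0,0,0],[-1,0,0,1,0,0,0]]]}}

```text
t: 11.73
ee_pos: [373.0, -293.1, 272.8]
orientation: [-3.094, -0.54, 0.001]
ft_force: [0.8, -0.7, -0.6]
width: 88.0
grasp_force: 0.0
```

Call:
{"name": "servo_tool", "arguments": {"plan": [[[-1,0.3,0.1,0.8,0,0,-0.5],[-1,0.8,0.25,0.5,0,0,-0.8],[-1,0.8,0.25,0.45,0,0,-0.8],[-1,0.8,0.25,0,0,0,-0.8],[-1,0.8,0.25,0,0,0,-0.8]]]}}

```text
t: 12.15
ee_pos: [515.1, -249.1, 343.0]
orientation: [3.14, 0.029, 0.005]
ft_force: [0.7, -0.3, -1.3]
width: 87.8
grasp_force: 0.0
```

Call:
{"name": "servo_tool", "arguments": {"plan": [[[-1,0.8,0.2,0,0,0,-0.8],[-1,0.7,0.2,0,0,0,-0.8],[-1,0,0,0,0,0,0],[-1,0,0,0,0,0,0]]]}}

```text
t: 12.48
ee_pos: [574.0, -232.8, 340.3]
orientation: [-3.136, 0.18, 0.002]
ft_force: [-0.5, 1.4, -1.2]
width: 87.9
grasp_force: 0.0
```

```bash
python3 - <<'E'
from h import *
c,im=get('wrist','w5.png');o=readout.get_obs();print(o['t'],o['ee_pos'],o['orientation'],o['qpos'])
c2,i2=get('top','t5.png')
cv2.imwrite('pics/w5b.png',np.clip(im*1.3,0,255).astype(np.uint8))
E
```

```text
12.5333 [ 572.95788139 -233.1705251   340.37269108] [-3.13606204e+00  1.80837584e-01  2.56564605e-03] [-4.05634747e-01  3.75092989e-01  1.61047299e+00 -2.79843516e-04
  1.15767139e+00  1.28047438e+00]
```

View pics/w5b.png

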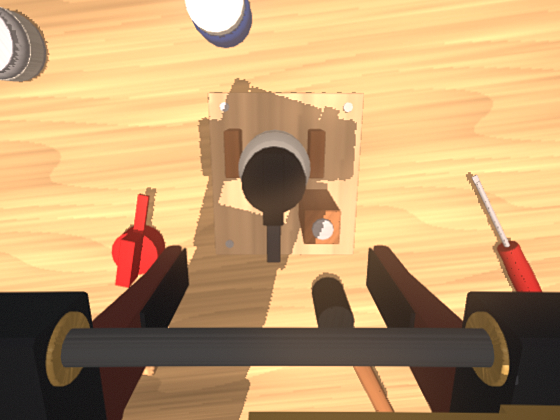

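The cap disc is centred at about (274,180), the tab tip at (274,261), and the pin head (down) at (323,230). The mallet stands on the bench at (333,305).

```bash
python3 - <<'E'
from h import *
c=cam('wrist'); im=cv2.imread('pics/w5.png');o=readout.get_obs()
g=im.max(2);print('tab rows',[(r,np.where(g[r,240:310]<45)[0][[0,-1]]+240) for r in (175,185,190,240,250,257)], 'col274',np.where(g[120:290,274]<50)[0][[0,-1]]+120)
m=(g<50).astype(np.uint8);m[270:]=0;m[:,:235]=0;m[:,312:]=0
d=cv2.morphologyEx(m,cv2.MORPH_OPEN,cv2.getStructuringElement(2,(41,41)))
k=max(cv2.findContours(d,0,1)[0],key=cv2.contourArea);e=cv2.minEnclosingCircle(k);print(e,cv2.boundingRect(k))
P=plane(c,(323,230),110);print('pin',P)
t=plane(c,(273.5,261),130);t2=plane(c,(273.5,225),130);dd=(t2-t)[:2];print('tab end',t,'yaw',np.degrees(np.arctan2(dd[1],dd[0])))
R=cv2.Rodrigues(o['orientation'])[0];print('toolx',np.degrees(np.arctan2(R[1,0],R[0,0])))
for z in (101,132):print(z,plane(c,e[0],z))
for yaw in (-6.5,-5):
  a=np.radians(yaw);Rm=np.array([[np.cos(a),-np.sin(a)],[np.sin(a),np.cos(a)]])
  print('bottle from pin',P[:2]-Rm@np.array([-.732,-.682])*66,'from tab',t[:2]+Rm@np.array([72,0]))
  B=P[:2]-Rm@np.array([-.732,-.682])*66
  q=np.arange(0,6.3,.1);
  for z in (101,132): r=proj(c,[[B[0]+27*np.cos(x),B[1]+27*np.sin(x),z] for x in q]);print(z,r.min(0),r.max(0))
E
```

```text
Traceback (most recent call last):
IndexError: index 0 is out of bounds for axis 0 with size 0
```

```bash
python3 - <<'E'
from h import *
c=cam('wrist'); im=cv2.imread('pics/w5.png');o=readout.get_obs()
g=im.max(2)
for r in (180,240,250,257):
  w=np.where(g[r,240:310]<60)[0]+240; print(r,w[[0,-1]] if len(w) else g[r,262:290:3])
m=(g<60).astype(np.uint8);m[270:]=0;m[:,:235]=0;m[:,312:]=0
d=cv2.morphologyEx(m,cv2.MORPH_OPEN,cv2.getStructuringElement(2,(41,41)))
k=max(cv2.findContours(d,0,1)[0],key=cv2.contourArea);e=cv2.minEnclosingCircle(k);print(e,cv2.boundingRect(k))
P=plane(c,(323,230),110);print('pin',P)
t=plane(c,(273.5,261),130);t2=plane(c,(273.5,225),130);dd=(t2-t)[:2];print('tab end',t,'yaw',np.degrees(np.arctan2(dd[1],dd[0])))
R=cv2.Rodrigues(o['orientation'])[0];print('toolx',np.degrees(np.arctan2(R[1,0],R[0,0])))
a=np.radians(-6.5);Rm=np.array([[np.cos(a),-np.sin(a)],[np.sin(a),np.cos(a)]])
B=P[:2]-Rm@np.array([-.732,-.682])*66
print('bottle from pin',B,'from tab',t[:2]+Rm@np.array([72,0]),'disc',plane(c,e[0],132))
q=np.arange(0,6.3,.1)
for z in (101,132): r=proj(c,[[B[0]+27*np.cos(x),B[1]+27*np.sin(x),z] for x in q]);print(z,r.min(0),r.max(0))
E
```

```text
180 [242 299]
240 [129 132  60  63  64  65 100 143 147 140]
250 [129 132  60  63  64  63 101 142 148 141]
257 [132 136  60  64  64  65  95 125 121 210]
((272.0, 173.0), 28.861839294433594) (244, 147, 57, 50)
pin [ 534.09885713 -272.03101021  110.        ]
tab end [ 517.63026847 -224.51060666  130.        ] yaw -6.852974517959354
toolx -6.652636756767744
bottle from pin [ 587.19580368 -232.77742751] from tab [ 589.16744208 -232.66123805] disc [ 595.8955238  -232.70695001  132.        ]
101 [243.85958356 146.21707475] [303.55392209 205.15912707]
132 [240.50186286 150.31054945] [306.21700023 214.83622226]
```

Call:
{"name": "servo_tool", "arguments": {"plan": [[[-1,0.38,0.01,-0.5,0,0,0],[-1,0,0,-0.9,0,0,0],[-1,0,0,-0.9,0,0,0],[-1,0,0,-0.6,0,0,0],[-1,0,0,-0.2,0,0,0]]]}}

```text
t: 13.0
ee_pos: [585.2, -232.9, 213.1]
orientation: [-3.134, 0.185, 0.011]
ft_force: [-1.0, 0.1, -0.7]
width: 87.9
grasp_force: 0.0
```

Call:
{"name": "servo_tool", "arguments": {"plan": [[[-1,0,0,0,0,0,0],[1,0,0,0,0,0,0],[1,0,0,0,0,0,0],[1,0,0,0,0,0,0],[1,0,0,0,0,0,0]]]}}

```text
t: 13.42
ee_pos: [589.3, -233.5, 218.9]
orientation: [3.135, -0.184, 0.004]
ft_force: [0.6, 0.6, 0.4]
width: 64.5
grasp_force: 0.0
```

Call:
{"name": "servo_tool", "arguments": {"plan": [[[1,0,0,0,0,0,0],[1,0,0,0,0,0,0],[1,0,0,0,0,0,0],[1,0,0,0,0,0,0],[1,0,0,0,0,0,0]]]}}

```text
t: 13.83
ee_pos: [588.6, -233.0, 217.1]
orientation: [-3.136, 0.184, 0.0]
ft_force: [-0.4, -0.3, -0.2]
width: 31.6
grasp_force: 0.0
```

Call:
{"name": "servo_tool", "arguments": {"plan": [[[1,0,0,0,0,0,0],[1,0,0,0,0,0,0],[1,0,0,0,0,0,0]]]}}

```text
t: 14.08
ee_pos: [588.6, -232.8, 217.1]
orientation: [-3.136, 0.184, 0.0]
ft_force: [0.1, 1.4, 0.8]
width: 16.0
grasp_force: 29.9
```

Call:
{"name": "servo_tool", "arguments": {"plan": [[[1,0,0,-0.05,0,0,0],[1,0,0,-0.1,0,0,0],[1,0,0,-0.05,0,0,0],[1,0,0,0,0,0,0]]]}}

```text
t: 14.42
ee_pos: [588.7, -232.8, 209.6]
orientation: [-3.136, 0.184, -0.0]
ft_force: [-1.6, 3.1, 6.0]
width: 15.9
grasp_force: 30.0
```

Call:
{"name": "servo_tool", "arguments": {"plan": [[[1,0,0,-0.05,0,0,0],[1,0,0,0,0,0,0],[1,0,0,0,0,0,0]]]}}

```text
t: 14.67
ee_pos: [588.8, -232.6, 209.0]
orientation: [-3.136, 0.183, -0.001]
ft_force: [-4.5, 5.1, 16.2]
width: 15.8
grasp_force: 30.0
```

Call:
{"name": "servo_tool", "arguments": {"plan": [[[1,0,0,0,0,0,0.4],[1,0,0,0,0,0,0.7],[1,0,0,0,0,0,0.7],[1,0,0,0,0,0,0.7],[1,0,0,0,0,0,0.7]]]}}

```text
t: 15.08
ee_pos: [589.7, -233.4, 208.9]
orientation: [3.13, 0.259, 0.005]
ft_force: [-0.9, 1.6, 10.8]
width: 15.9
grasp_force: 30.0
```

Call:
{"name": "servo_tool", "arguments": {"plan": [[[1,0,0,0,0,0,0.7],[1,0,0,0,0,0,0.7],[1,0,0,0,0,0,0.7],[1,0,0,0,0,0,0.7],[1,0,0,0,0,0,0.7]]]}}

```text
t: 15.5
ee_pos: [589.9, -233.5, 209.0]
orientation: [3.053, 0.732, 0.005]
ft_force: [-1.2, 1.4, 10.0]
width: 15.8
grasp_force: 30.0
```

Call:
{"name": "servo_tool", "arguments": {"plan": [[[1,0,0,0,0,0,0.7],[1,0,0,0,0,0,0.7],[1,0,0,0,0,0,0.7],[1,0,0,0,0,0,0.7],[1,0,0,0,0,0,0.7]]]}}

```text
t: 15.92
ee_pos: [590.0, -233.5, 208.9]
orientation: [2.906, 1.187, 0.005]
ft_force: [0.4, 2.3, 9.8]
width: 15.9
grasp_force: 30.0
```

Call:
{"name": "servo_tool", "arguments": {"plan": [[[1,0,0,0,0,0,0.7],[1,0,0,0,0,0,0.7],[1,0,0,0,0,0,0.7],[1,0,0,0,0,0,0.7],[1,0,0,0,0,0,0.7]]]}}

```text
t: 16.33
ee_pos: [590.1, -233.5, 209.0]
orientation: [2.691, 1.615, 0.004]
ft_force: [0.0, 1.1, 9.7]
width: 15.8
grasp_force: 30.0
```

Call:
{"name": "servo_tool", "arguments": {"plan": [[[1,0,0,0,0,0,0.7],[1,0,0,0,0,0,0.7],[1,0,0,0,0,0,0.6],[1,0,0,0,0,0,0],[1,0,0,0,0,0,0]]]}}

```text
t: 16.75
ee_pos: [590.1, -233.6, 208.9]
orientation: [2.542, 1.84, 0.004]
ft_force: [0.4, 1.1, 10.4]
width: 15.7
grasp_force: 30.0
```

Call:
{"name": "servo_tool", "arguments": {"plan": [[[1,0,0,0.1,0,0,0],[1,0,0,0.15,0,0,0],[1,0,0,0.15,0,0,0],[1,0,0,0,0,0,0]]]}}

```text
t: 17.08
ee_pos: [589.0, -233.4, 224.3]
orientation: [2.544, 1.841, 0.001]
ft_force: [-0.8, -0.9, -0.1]
width: 15.6
grasp_force: 30.0
```

Call:
{"name": "servo_tool", "arguments": {"plan": [[[1,0,0,0.4,0,0,0],[1,0,0,0.5,0,0,0],[1,0,0,0.5,0,0,0],[1,0,0,0.3,0,0,0],[1,0,0,0.1,0,0,0]]]}}

```text
t: 17.5
ee_pos: [589.0, -233.3, 296.6]
orientation: [2.544, 1.841, 0.001]
ft_force: [-0.4, -0.6, -0.1]
width: 15.7
grasp_force: 30.0
```

Call:
{"name": "servo_tool", "arguments": {"plan": [[[1,0,0,0,0,0,0],[1,0,0,0,0,0,0],[1,0,0,0,0,0,0],[1,0,0,0,0,0,0],[1,0,0,0,0,0,0]]]}}

```text
t: 17.92
ee_pos: [588.3, -232.9, 294.0]
orientation: [-2.544, -1.841, 0.001]
ft_force: [-1.2, -0.6, -1.5]
width: 15.4
grasp_force: 30.0
```

```bash
python3 - <<'E'
from h import *
c,im=get('scene','s6.png');o=readout.get_obs();print(o['t'],o['ee_pos'],o['ft_force'],o['width'],o['grasp_force'])
cv2.imwrite('pics/s6b.png',cv2.resize(im[110:260,110:310],(800,600),interpolation=2))
E
```

```text
17.9667 [ 588.369097   -232.97895185  294.23605806] [-1.09986448 -0.12169983 -0.95937088] 16.327751894464 29.995201528072357
```

View pics/s6b.png

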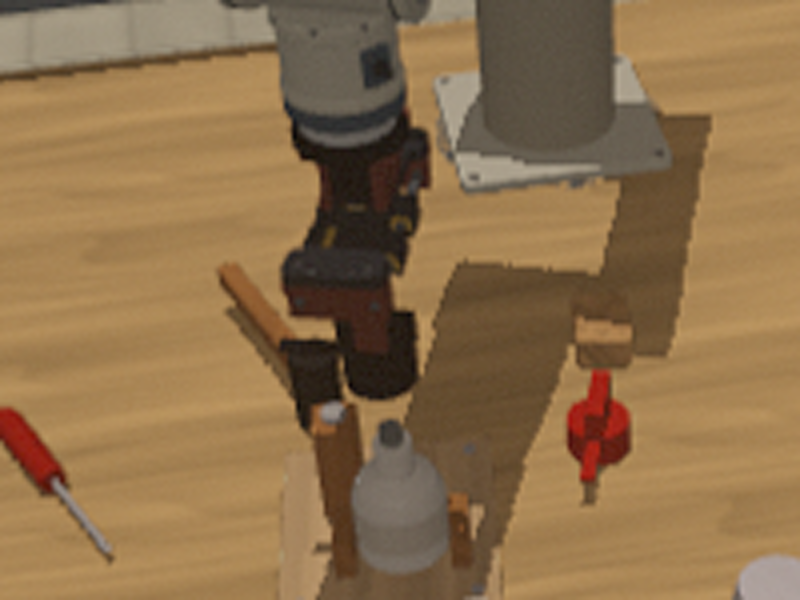

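The cap is held level above the open bottle neck (cap at (380,355), neck at (392,435)), the pin is down at (330,412), and the mallet stands on the bench at (315,380).

```bash
python3 -c "
from workcell import close_job
print(close_job())"
```

```text
the job is handed in; nothing more can be done
None
```

The job is handed in at about 18 s: the mallet drove the stop pin down and stands released on the bench, and the cap is held level about 77 mm above its seat; `close_job()` returned no verdict.

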